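# Take a coating-thickness reading on the open test plate

### The job

Two of the three painted steel test plates are already passed (green magnet); the one with the orange magnet still needs its coating thickness read. Take the pen gauge out of its leaning stand and set it upright on that plate, its tip inside the white ring, pressing lightly so that the spring sleeve at the tip is about half pushed in, well short of its stop. Do not touch the passed plates with the gauge, leave plates, magnets and everything else on the desk where they are, and finish while still holding the gauge steady like that, not letting go.

Things in the scene. Friction and masses are not known exactly. Their poses are not given: they have to be found in the camera images.
- gauge_grip (a point): where to grip the pen gauge: on its axis, 98 mm above the tip, 40 mm below its top. A 138 mm long, 0.12 kg stick; its pale grey case, 26 (x) x 22 mm (y), runs from 18 to 128 mm above the tip, then a black cap. Axes: z along the gauge from tip to cap; display on the -x face, a 3 mm clip on the +x face; the y faces are bare and flat: grip across y. Starts in the stand, tip down, leaning.
- gauge_tip (a point): centre of the flat 12 mm round end of the gauge's steel sleeve, on the gauge's axis; moves with the sleeve. z as for gauge_grip.
- gauge: the same pen gauge (loose); origin on its axis at the end of the fully extended sleeve, axes as for gauge_grip.
- sleeve (a joint): how far the spring-loaded sleeve at the gauge's tip is pushed in, in m: 0 fully out, 0.007 at its stop. It sticks out 10 mm from the nose; the spring gives from 1.5 N on and takes 0.6 N more per mm (5.7 N at the stop).
- stand: fixed desk stand of the gauge: dark 105 x 85 x 14 mm base plate, black open-topped socket, 36 x 32 mm outside, leaning 25 degrees towards the stand's -x. Origin on the desk under its middle, z up. The gauge stands loosely in the socket, leaning with it within 3 degrees; the socket covers its lowest 60 mm, rim about 85 mm above the desk. The gauge comes out along its own axis.
- plate_a: painted steel test plate, 150 (x) x 75 (y) x 9 mm, 0.78 kg, lying loose and flat on the desk; origin at the centre of its underside, z up. It carries a white ring and one magnet. Coat colour: dark oxide red.
- mark_a (a point): centre of the white ring (36 mm outside, 31 mm inside diameter, flat marker-pen line) on the upper face, 9 mm above the desk, of plate_a; the magnet lies about 75 mm away, towards the plate's +x end.
- plate_b: painted steel test plate, 150 (x) x 75 (y) x 9 mm, 0.78 kg, lying loose and flat on the desk; origin at the centre of its underside, z up. It carries a white ring and one magnet. Coat colour: mid grey.
- mark_b (a point): centre of the white ring (36 mm outside, 31 mm inside diameter, flat marker-pen line) on the upper face, 9 mm above the desk, of plate_b; the magnet lies about 75 mm away, towards the plate's +x end.
- plate_c: painted steel test plate, 150 (x) x 75 (y) x 9 mm, 0.78 kg, lying loose and flat on the desk; origin at the centre of its underside, z up. It carries a white ring and one magnet. Coat colour: dark blue.
- mark_c (a point): centre of the white ring (36 mm outside, 31 mm inside diameter, flat marker-pen line) on the upper face, 9 mm above the desk, of plate_c; the magnet lies about 75 mm away, towards the plate's +x end.
- magnet_orange_c (a point): the orange magnet: an 8 mm high, 22 mm round button magnet lying loose on the upper face of one plate; this point is its centre, 4 mm above the plate's face. Marks the plate still to be measured: the plate whose centre is about 56 mm away from it, level; the other plates' centres are over 90 mm away.
- magnet_green1_c (a point): a green magnet: an 8 mm high, 22 mm round button magnet lying loose on the upper face of one plate; this point is its centre, 4 mm above the plate's face. Marks a plate already passed.
- magnet_green2_c (a point): a green magnet: an 8 mm high, 22 mm round button magnet lying loose on the upper face of one plate; this point is its centre, 4 mm above the plate's face. Marks a plate already passed.
- bottle: bystander: closed amber drinks bottle, 64 mm diameter, 200 mm high, loose, beyond the stand; origin under its middle.
- mouse: bystander: red computer mouse, 98 x 60 x 33 mm, loose, beyond the plates; origin under its middle.
- screwdriver: bystander: screwdriver lying loose beyond the leftmost plate; origin under its middle.
- marker: bystander: white marker pen with a black cap, 133 mm long, 17 mm thick, lying loose beyond the plates.
- mug: bystander: white mug, 80 mm wide, 92 mm high, loose, left of the plates.
There are look-alikes about, which are no part of the job. Leave any blue look-alike of the stand alone.

How it is judged (in metres and radians):
On the way:
1. the gauge is held in the fingers, clear of its stand (contact force between the fingers and gauge above 2 N and contact force between gauge and stand below 0.05 N and height (world z) of gauge_tip above 0.06 m), for 0.2 s.
At the end, for the whole second after the job is handed in: Gauge held by the fingers, out of the stand, still, upright within 8 degrees, tip within 9.5 mm of the ring's centre on the orange-magnet plate, pressing it with 1 to 8 N, sleeve in by 1 to 6.4 mm; plates and magnets within 10 mm, other loose things within 20 mm, of their start (((horizontal distance between magnet_orange_c and plate_a below 0.08 m and horizontal distance between gauge_tip and mark_a below 0.0095 m and contact force between gauge and plate_a between 1 and 8 N) or (horizontal distance between magnet_orange_c and plate_b below 0.08 m and horizontal distance between gauge_tip and mark_b below 0.0095 m and contact force between gauge and plate_b between 1 and 8 N) or (horizontal distance between magnet_orange_c and plate_c below 0.08 m and horizontal distance between gauge_tip and mark_c below 0.0095 m and contact force between gauge and plate_c between 1 and 8 N)) and angle between gauge_grip's own z axis and vertical below 0.14 rad and value of joint sleeve between 0.001 and 0.0064 m and contact force between the fingers and gauge above 2 N and contact force between gauge and stand below 0.1 N and linear speed of gauge below 0.02 m/s and not (distance of magnet_orange_c from where it was at the start of the episode above 0.01 m) and not (distance of magnet_green1_c from where it was at the start of the episode above 0.01 m) and not (distance of magnet_green2_c from where it was at the start of the episode above 0.01 m) and not (distance of plate_a from where it was at the start of the episode above 0.01 m) and not (distance of plate_b from where it was at the start of the episode above 0.01 m) and not (distance of plate_c from where it was at the start of the episode above 0.01 m) and not (distance of bottle from where it was at the start of the episode above 0.02 m) and not (distance of mouse from where it was at the start of the episode above 0.02 m) and not (distance of screwdriver from where it was at the start of the episode above 0.02 m) and not (distance of marker from where it was at the start of the episode above 0.02 m) and not (distance of mug from where it was at the start of the episode above 0.02 m)); the arm keeps its last pose, push and grip.
It fails at once if the gauge touches a plate that is already passed (green magnet) ((horizontal distance between magnet_orange_c and plate_a above 0.08 m and contact force between gauge and plate_a above 0.3 N) or (horizontal distance between magnet_orange_c and plate_b above 0.08 m and contact force between gauge and plate_b above 0.3 N) or (horizontal distance between magnet_orange_c and plate_c above 0.08 m and contact force between gauge and plate_c above 0.3 N)).
It fails at once if the gauge is rammed onto a plate with more than 15 N (contact force between gauge and plate_a above 15 N or contact force between gauge and plate_b above 15 N or contact force between gauge and plate_c above 15 N).
It fails at once if a plate or magnet is shifted more than 10 mm (distance of any of plate_a, plate_b, plate_c, magnet_orange_c, magnet_green1_c, magnet_green2_c from where it was at the start of the episode above 0.01 m).
It fails at once if another loose thing on the desk is shifted more than 20 mm (distance of any of bottle, mouse, screwdriver, marker, mug from where it was at the start of the episode above 0.02 m).
It also fails if it takes over 38 s, if anything falls off the work surface, if the arm or the gripper's body presses on something with over 40 N, if the wrist force passes 120 N, or if a joint passes its speed limit or range.

### The arm

A 7-joint arm with a two-finger parallel gripper is mounted at the origin on the work surface. World frame = base frame: x ahead of the robot, y to its left, z up, the work surface at z = 0. Lengths are in mm, angles in rad, forces in N, time in s.
With the tool pointing down it reaches from about 400 to 875 mm from the base axis. Payload 4.4 kg.
Tool frame: the origin (TCP) lies on the centre line of the jaws, within the pads' length; the fingertips stand 25 mm ahead of it and the grasp point (between the pads) lies 6 mm ahead of it; z points along the fingers, x is the direction in which the jaws open and shut, and the axes are right-handed (so a half turn about z gives the same grasp; the last joint's range is limited). The gripper opens to 85 mm and grips with 20 to 120 N. Pads are 22 mm wide; open, the fingers measure 114 mm over their backs; the gripper's body (76 mm by 85 mm) begins 54 mm behind the grasp point. The pads swing forward as they close: fully open they stand 13 mm farther back than shut.
Start: joints at [1.226, 0.628, 0.038, 1.517, -0.027, 0.996, -0.02], TCP at [178.908, -624.907, 256.313] pointing down, gripper open.
Joint ranges: [-3.06, 3.06], [-0.37, 2.12], [-1.25, 1.32], [0.18, 2.47], [-1.1, 4.24], [0.23, 1.98], [-2.94, 2.94]. Speed limits (rad/s): [2.57, 2.57, 3.14, 3.14, 3.14, 3.14, 3.14].

### API

Orientations are given as [roll, pitch, yaw] about the fixed x, y, z axes, in that order (R = Rz(yaw) Ry(pitch) Rx(roll)).
In Python, from cell import ctrl, cams gives the robot as it stands. The module is installed in compiled form; this text tells all that it offers.
- The arm moves only by the tool step_arm, never from a script. Its arguments are lists of equal length, an entry for each row: "linear": the shift along the tool's x, y, z in mm, a list of three; "yaw": the turn about the tool's z in rad; "gripper": the opening, from -1 (shut) to 1 (fully open). A call has 1 to 8 rows; each row is the pose to reach, as a shift and turn from the pose commanded when the call began, along the tool's axes at that moment; what a row does not reach only later rows make up. A row lasts 1/12 s, in which the tool goes at most 41.7 mm and 7.16 degrees, less where a joint would pass 70% of its speed; a pose out of reach is approached as far as the arm can. A call with a gripper value outside its range is refused whole. The fingers move at their own pace and stop on an object; the grip force is fixed at half the most. Time passes only in rows, so rows that repeat a pose let the fingers close. It gives the time, the measured TCP pose, the force and the opening at its end, in the units of the state.
- ctrl.read_state(): the state, without advancing time (a new reading comes with each control period).
- cams.get_image(name): name is "scene" or "top" or "wrist"; returns a dict with "frame" (400x640x3 uint8, red, green, blue), "depth" (400x640 float32, mm along the optical axis (not along the pixel's ray), 0 where there is no reading), "intrinsics" (3x3 intrinsics, pixels), "cam_to_world" (4x4, takes a point from camera to world coordinates). Camera axes: x right, y down, z forward; pixel columns grow to the right and rows downward; lengths in mm; the calibration is good to about 2 mm. A picture is of the moment at which its call begins.
- ctrl.finish_job(): hands the job in, once; it reports no verdict.
Trained networks look in the newest picture that a camera, given by its name, has taken for a name from the list of things; names that differ only in an ending like _2 or _b are one class to them, and where a whole thing is asked for, a point or a joint stands for the part that bears it (a point fixed in the world has none). Each returns a list of dicts, best first, with "conf" (0 to 1); they miss things now and then, are a little off and sometimes report something else, mostly with a low value. They report only what shows in the picture. A call takes as long as a camera call. They do not tell look-alikes from the thing itself.
- cams.regions_of(camera, name): "pixels" (400x640 bool, what is visible of it) and "pixel" ([column, row] in pixels, amid what is visible of it).
The state is a dict: "clock": time; "qpos": joint angles; "qd": joint speeds; "tau": joint torques, N m; "eef_pos": TCP position; "tool_rot": TCP orientation; "force": force on the tool from outside, world axes, zero at the start; "torque": the same for the moment, N m; "width": finger opening in mm.
Only numpy, scipy, OpenCV 4.12 (cv2) and the standard library are available. Lean on these libraries where they do the work, as an engineer would, in place of code of your own. Each camera call takes 0.05 s, during which the arm holds its last target.

## Working session

There is one attempt and no reset: what is moved stays moved. The work goes in short steps, Python scripts to look and compute and a tool call to move; the robot and the scene stay as the last step left them, time stands still between calls to the robot, and variables do not carry over. Pictures are saved under pics/ and viewed, and the job is handed in when it is done.

Besides the shell and the picture viewer there is one more tool, called after "Emit:" as name(argument=value, ...) on one line, values as JSON. step_arm: Moves the arm, as the interface text tells. Its arguments: {"type":"object","properties":{"linear":{"type":"array"},"yaw":{"type":"array"},"gripper":{"type":"array"}},"required":["linear","yaw","gripper"]}

```bash
mkdir -p pics; ls; cat > h.py <<'E'
import numpy as np,cv2
from cell import ctrl,cams
def snap(n,f):
    im=cams.get_image(n); cv2.imwrite('pics/'+f,im['frame'][:,:,::-1]); return im
def pts(im,mask=None):
    d=im['depth'];K=im['intrinsics'];T=im['cam_to_world']
    if mask is None: mask=np.ones_like(d,bool)
    v,u=np.nonzero(mask&(d>0)); z=d[v,u]
    P=np.c_[(u-K[0,2])*z/K[0,0],(v-K[1,2])*z/K[1,1],z]
    return P@T[:3,:3].T+T[:3,3]
def proj(im,P):
    T=np.linalg.inv(im['cam_to_world']);P=np.atleast_2d(P)@T[:3,:3].T+T[:3,3]
    p=P@im['intrinsics'].T; return p[:,:2]/p[:,2:]
E
python3 - <<'E'
from h import *
s=ctrl.read_state()
for k in s: print(k,np.round(s[k],3))
for n in ['scene','top','wrist']:
    im=snap(n,n+'0.png'); print(n,np.round(im['cam_to_world'],2).tolist(),im['intrinsics'].tolist())
E
```

```text
pics
clock 0.0
qpos [ 1.226  0.629  0.038  1.518 -0.027  0.996 -0.02 ]
qd [-0.001  0.001  0.     0.     0.001  0.002 -0.001]
tau [-1.0000e-03 -5.6340e+01  1.2270e+00 -1.9345e+01  1.1000e-02  1.0000e-02
  0.0000e+00]
eef_pos [ 178.77  -624.326  255.383]
tool_rot [ 3.142e+00  2.000e-03 -1.292e+00]
force [-0.221 -0.19   0.43 ]
torque [ 0.031 -0.015  0.029]
width 85.567
scene [[-0.82, 0.35, -0.45, 1143.48], [0.57, 0.47, -0.68, 898.0], [-0.02, -0.81, -0.58, 830.9], [0.0, 0.0, 0.0, 1.0]] [[482.31845500632807, 0.0, 316.673604133749], [0.0, 482.31845500632807, 201.64101987015752], [0.0, 0.0, 1.0]]
top [[0.01, -1.0, 0.05, 513.67], [-1.0, -0.01, 0.0, 38.79], [-0.0, -0.05, -1.0, 1014.99], [0.0, 0.0, 0.0, 1.0]] [[377.9282103407689, 0.0, 318.40394928580935], [0.0, 377.9282103407689, 199.08710422894848], [0.0, 0.0, 1.0]]
wrist [[0.28, -0.91, -0.3, 254.81], [-0.96, -0.26, -0.08, -602.82], [-0.0, 0.31, -0.95, 374.14], [0.0, 0.0, 0.0, 1.0]] [[358.9295188121575, 0.0, 324.6871875032292], [0.0, 358.9295188121575, 198.60447612626243], [0.0, 0.0, 1.0]]
```

View pics/scene0.png

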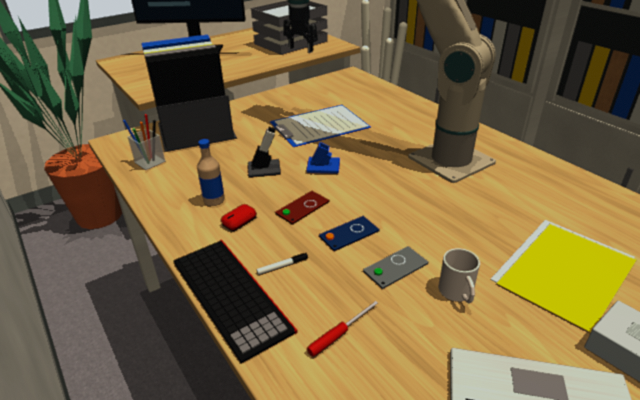

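View pics/top0.png

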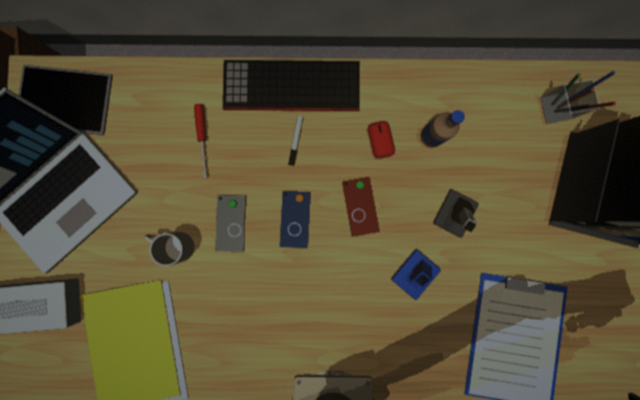

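View pics/wrist0.png

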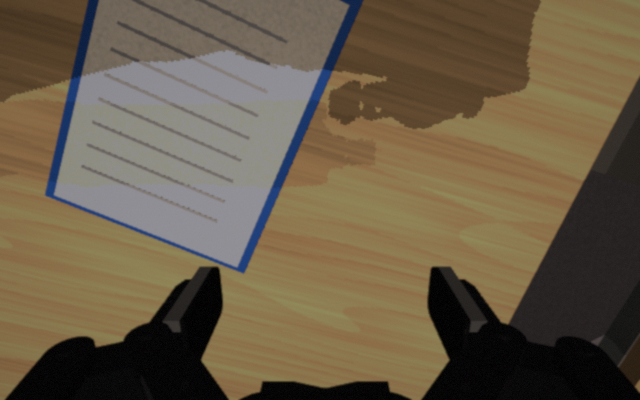

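The orange magnet is on the dark blue plate (top view, about (299,198), ring at about (294,229)). The dark stand with the gauge is at about (457,213), and the blue look-alike is at (416,273). Next I'll measure these.

```bash
python3 - <<'E'
from h import *
im=snap('top','t1.png')
sc=snap('scene','s1.png')
for cam,I in (('top',im),('scene',sc)):
  for n in ['gauge','stand','mark_c','plate_c','magnet_orange_c','bottle','mouse','marker','screwdriver','mug']:
    for r in cams.regions_of(cam,n):
        P=pts(I,r['pixels'])
        if len(P): print(cam,n,round(r['conf'],2),np.round(r['pixel']),len(P),np.median(P,0).round(1),P.min(0).round(),P.max(0).round())
a=im['frame'][180:260,420:500,::-1]; b=sc['frame'][110:190,240:320,::-1]
cv2.imwrite('pics/c1.png',np.hstack([cv2.resize(x,(400,400),interpolation=cv2.INTER_CUBIC) for x in (a,b)]))
E
```

```text
top gauge 0.65 [470. 222.] 275 [ 514.  -306.6  129.2] [ 489. -336.   74.] [ 544. -293.  155.]
top gauge 0.49 [440. 129.] 1066 [ 728.9 -247.5  129.8] [ 706. -350.   -2.] [ 812. -227.  205.]
top stand 0.95 [456. 212.] 1016 [ 537.1 -308.3   14.9] [ 471. -378.   -4.] [ 593. -264.   86.]
top stand 0.88 [414. 273.] 1242 [ 373.5 -208.    20.2] [ 307. -274.    3.] [ 434. -153.   93.]
top stand 0.16 [203. 126.] 402 [758.8 358.9  23.3] [623. 343.  -1.] [814. 384.  30.]
top mark_c 0.82 [363. 208.] 1595 [545.2 -69.9   9.4] [ 468. -120.   -4.] [627. -19.  19.]
top mark_c 0.82 [293. 219.] 1575 [509.  107.    9.3] [434.  65.  -4.] [590. 146.  19.]
top mark_c 0.79 [229. 224.] 1498 [496.9 278.4   9.6] [427. 240.   1.] [574. 316.  18.]
top mark_c 0.53 [468. 221.] 261 [ 513.8 -306.3  130.7] [ 489. -334.   14.] [ 541. -293.  155.]
top plate_c 0.97 [234. 225.] 1652 [499.3 277.4   9.5] [425. 237.  -4.] [577. 320.  20.]
top plate_c 0.77 [292. 221.] 1622 [509.2 105.7   9.3] [435.  65.  -4.] [587. 148.  19.]
top plate_c 0.69 [362. 207.] 1521 [543.  -70.2   9.4] [ 468. -116.   -4.] [627. -22.  18.]
top magnet
[... 1928 characters left out ...]
284. 262.] 305 [721.8 110.7  13.1] [660.  92.   2.] [790. 127.  22.]
scene mouse 0.8 [240. 219.] 609 [ 734.7 -105.4   28.7] [ 679. -151.   -2.] [779. -82.  37.]
scene mouse 0.48 [208. 177.] 1248 [ 748.4 -239.9   94.2] [ 604. -608.   -3.] [ 774. -221.  202.]
scene marker 0.81 [284. 264.] 347 [724.3 110.4  12.9] [658.  86.  -2.] [790. 127.  22.]
scene marker 0.71 [459. 276.] 1783 [457.4 421.4  59.8] [298. 323.  -6.] [480. 483.  96.]
scene marker 0.61 [328. 238.] 29 [571.7  97.9  14.9] [565.  86.  11.] [580. 105.  20.]
scene screwdriver 0.58 [329. 337.] 657 [768.4 366.9  20.9] [624. 342.  -2.] [820. 381.  29.]
scene mug 0.89 [460. 277.] 1799 [458.4 420.6  59.7] [330. 374.  -3.] [480. 483.  96.]
```

View pics/c1.png

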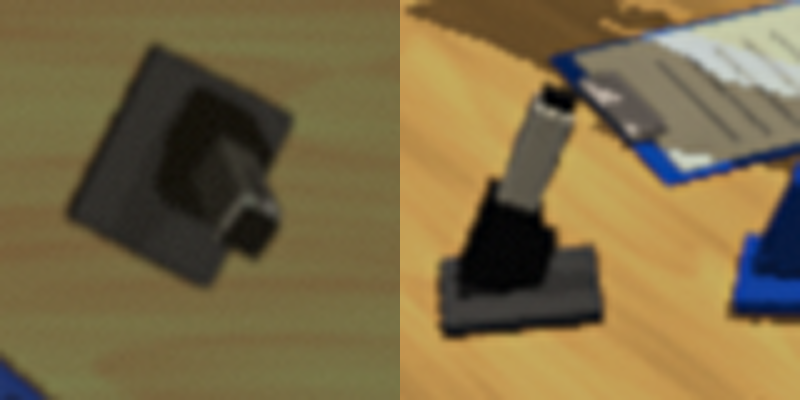

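```bash
python3 - <<'E'
from h import *
im=cams.get_image('top');sc=cams.get_image('scene')
for n,I in (('top',im),('scene',sc)):
    P=pts(I)
    m=(abs(P[:,0]-530)<100)&(abs(P[:,1]+315)<100)
    P=P[m]
    b=P[(P[:,2]>9)&(P[:,2]<19)&(np.hypot(P[:,0]-535,P[:,1]+312)<75)]
    r=cv2.minAreaRect(b[:,:2].astype(np.float32)); print(n,len(b),r)
    g=P[(P[:,2]>92)&(P[:,2]<165)&(P[:,0]>470)]
    print(len(g),g.mean(0).round(1))
    for z in range(70,165,8):
        q=P[(abs(P[:,2]-z)<4)]
        if len(q): print(z,len(q),q.mean(0).round(1),q.min(0).round(),q.max(0).round())
    # project hypothetical axis
# ring via white pixels
for n,I,c in (('top',im,(294,229)),('scene',sc,(357,228))):
    u0,v0=c; f=I['frame'].astype(int)
    m=np.zeros(f.shape[:2],bool); m[v0-12:v0+13,u0-14:u0+15]=True
    g=f.min(2); t=(g[m].max()+np.median(g[m]))/2
    w=m&(g>t); v,u=np.nonzero(w)
    K=I['intrinsics'];T=I['cam_to_world']
    d=np.c_[(u-K[0,2])/K[0,0],(v-K[1,2])/K[1,1],np.ones(len(u))]@T[:3,:3].T
    X=T[:3,3]+d*((9-T[2,3])/d[:,2])[:,None]
    print(n,'ring',len(u),cv2.minEnclosingCircle(X[:,:2].astype(np.float32)),X.mean(0),cv2.fitEllipse(X[:,:2].astype(np.float32)))
E
```

```text
top 801 ((531.8165283203125, -321.3192138671875), (85.37664794921875, 105.5950698852539), 62.98021697998047)
235 [ 511.  -306.2  130.9]
70 30 [ 536.6 -312.6   70.8] [ 519. -342.   67.] [ 556. -300.   74.]
78 53 [ 538.5 -317.4   78.7] [ 519. -339.   74.] [ 553. -302.   82.]
86 42 [ 537.4 -321.2   84.9] [ 519. -340.   82.] [ 548. -303.   89.]
94 20 [ 527.6 -311.7   94. ] [ 514. -328.   90.] [ 536. -302.   97.]
102 18 [ 526.1 -310.5  101.6] [ 511. -328.   98.] [ 533. -300.  105.]
110 17 [ 521.7 -307.6  110.2] [ 507. -321.  106.] [ 531. -298.  113.]
118 21 [ 519.3 -307.5  118.3] [ 504. -325.  114.] [ 528. -297.  122.]
126 21 [ 515.4 -305.   125.9] [ 500. -323.  123.] [ 523. -294.  129.]
134 29 [ 509.9 -302.5  134.2] [ 495. -321.  131.] [ 521. -294.  138.]
142 52 [ 503.3 -304.5  143. ] [ 486. -320.  138.] [ 519. -294.  146.]
150 60 [ 502.1 -306.2  149. ] [ 491. -316.  146.] [ 514. -293.  153.]
158 1 [ 504.9 -304.   154.9] [ 505. -304.  155.] [ 505. -304.  155.]
scene 320 ((535.0958251953125, -320.2940673828125), (87.09790802001953, 103.40055847167969), 64.44023895263672)
188 [ 516.2 -305.
[... 582 characters left out ...]
302.6  134.4] [ 496. -325.  130.] [ 525. -293.  138.]
142 24 [ 508.  -302.9  142.1] [ 491. -314.  139.] [ 518. -290.  146.]
150 19 [ 505.7 -306.6  147.9] [ 496. -317.  146.] [ 516. -295.  151.]
158 1 [ 513.9 -297.7  154.3] [ 514. -298.  154.] [ 514. -298.  154.]
top ring 93 ((485.2523498535156, 112.84779357910156), 44.764408111572266) [487.64187944 112.90440259   9.        ] ((485.45257568359375, 137.93211364746094), (48.94526672363281, 101.53023529052734), 4.272554397583008)
scene ring 152 ((482.967041015625, 106.08393859863281), 63.36205291748047) [474.68786657  88.64325779   9.        ] ((468.46527099609375, 107.86357879638672), (77.55897521972656, 115.65827178955078), 176.66476440429688)
```

```bash
cat > fit.py <<'E'
from h import *
from scipy.optimize import least_squares
def sdf(p,lo,hi):
    c=(lo+hi)/2;h=(hi-lo)/2;q=abs(p-c)-h
    return np.linalg.norm(np.maximum(q,0),axis=1)+np.minimum(q.max(1),0)
def fr(az,lean,roll=0):
    z=np.array([np.sin(lean)*np.cos(az),np.sin(lean)*np.sin(az),np.cos(lean)])
    x0=-np.array([np.cos(az),np.sin(az),0]); x=x0-z*(x0@z); x/=np.linalg.norm(x); y=np.cross(z,x)
    return np.c_[x,y,z]
def fitg(P,x0):
    lo=np.array([-13,-11,18-98.]);hi=np.array([13,11,40.])
    f=lambda v: sdf((P-v[:3])@fr(v[3],v[4]),lo,hi)
    return least_squares(f,x0,loss='soft_l1',f_scale=1.5,x_scale=[1,1,1,.02,.02])
def ring(I,c,r):
    u0,v0=c;g=I['frame'].astype(int).min(2)
    m=np.zeros(g.shape,bool); m[v0-r:v0+r+1,u0-r:u0+r+1]=True
    w=np.where(m,np.clip(g-np.median(g[m])-15,0,None),0); v,u=np.nonzero(w);w=w[v,u]
    K=I['intrinsics'];T=I['cam_to_world']
    d=np.c_[(u-K[0,2])/K[0,0],(v-K[1,2])/K[1,1],np.ones(len(u))]@T[:3,:3].T
    X=(T[:3,3]+d*((9-T[2,3])/d[:,2])[:,None])[:,:2]
    rs=least_squares(lambda p:np.sqrt(w)*(np.hypot(*(X-p).T)-16.75),X.mean(0),loss='soft_l1',f_scale=10)
    return rs.x,X.mean(0),np.hypot(*(X-rs.x).T).mean(),len(u)
E
python3 - <<'E'
from fit import *
im=cams.get_image('top');sc=cams.get_image('scene')
Q=[]
for n,I in (('top',im),('scene',sc)):
    P=pts(I); m=(abs(P[:,0]-520)<50)&(abs(P[:,1]+310)<45)&(P[:,2]>95)&(P[:,2]<165)
    Q.append(P[m])
for P in (Q[0],Q[1],np.vstack(Q)):
    r=fitg(P,[517,-312,122,np.radians(153),np.radians(25)]); v=r.x
    print(len(P),v[:3].round(1),np.degrees(v[3:]).round(1),r.cost,'tip',(v[:3]-98*fr(v[3],v[4])[:,2]).round(1))
print(ring(im,(294,229),9)); print(ring(sc,(357,228),11))
cv2.imwrite('pics/r.png',np.hstack([cv2.resize(I['frame'][v-25:v+26,u-25:u+26,::-1],(400,400),interpolation=cv2.INTER_NEAREST) for I,u,v in((im,294,229),(sc,357,228))]))
E
```

```text
228 [ 513.1 -313.2  111.4] [155.4  26.1] 144.69793636181961 tip [ 552.2 -331.2   23.4]
181 [ 515.2 -314.3  111.3] [154.7  26.2] 269.4070011088725 tip [ 554.3 -332.8   23.3]
409 [ 514.  -313.7  111.6] [154.8  26.3] 445.2536971590986 tip [ 553.3 -332.2   23.7]
(array([485.46894642, 107.04534364]), array([485.33352471, 106.96201849]), np.float64(16.68242043673837), 107)
(array([483.74389164, 100.45106031]), array([480.98913881,  98.51354423]), np.float64(30.063700714985373), 197)
```

View pics/r.png

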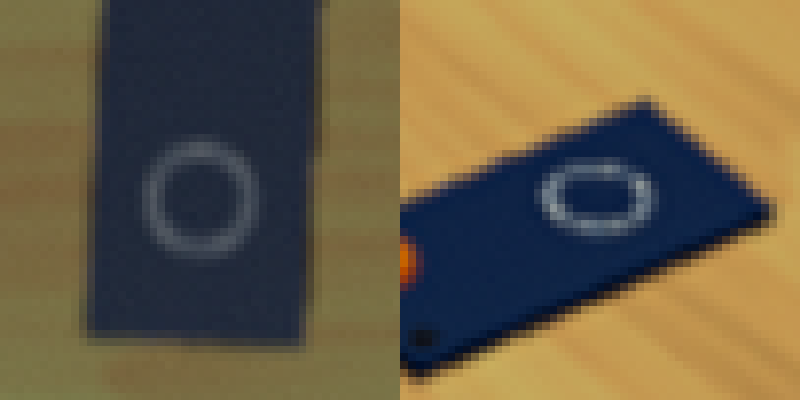

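```bash
cat > go.py <<'E'
from fit import *
from scipy.spatial.transform import Rotation as R
import sys
def rel(t,az=None):
    s=ctrl.read_state(); M=R.from_euler('xyz',s['tool_rot']).as_matrix()
    d=(np.array(t)-s['eef_pos'])@M; a=np.degrees(np.arctan2(M[1,0],M[0,0]))
    print('clock',round(s['clock'],2),'pos',np.round(s['eef_pos'],1),'az',round(a,2),'w',round(s['width'],1),'F',np.round(s['force'],2),'| d',d.round(1), 'yaw', None if az is None else round(-np.radians((az-a+180)%360-180),3))
if __name__=='__main__': rel(list(map(float,sys.argv[1:4])), float(sys.argv[4]) if len(sys.argv)>4 else None)
E
python3 go.py 514 -313.7 205 -116
python3 - <<'E'
from fit import *
sc=cams.get_image('scene');f=sc['frame'].astype(int);b=f.min(2);sel=np.zeros(b.shape,bool);sel[218:239,347:369]=1
print(b[218:239,347:369])
w=sel&(f[:,:,0]>70)&(f[:,:,2]>90); v,u=np.nonzero(w);e=cv2.fitEllipse(np.c_[u,v].astype(np.float32));print(e,len(u))
K=sc['intrinsics'];T=sc['cam_to_world'];u,v=e[0]
d=T[:3,:3]@[(u-K[0,2])/K[0,0],(v-K[1,2])/K[1,1],1]; print(T[:3,3]+d*(9-T[2,3])/d[2])
E
```

```text
clock 1.45 pos [ 178.9 -624.9  256.3] az -74.03 w 85.3 F [ 0.52 -0.21  0.28] | d [-207.  -407.8   51.3] yaw 0.733
[[ 78  78  78  80  79  77  80  80  81  84  70  51  31  17  11  10   9  15
   50  73  74  80]
 [ 83  79  79  79  77  66  69  73  65  37  19  15  11  12  12  12  13  10
   15  39  73  78]
 [ 85  83  79  78  78  65  52  36  19  12  10  12  13  14  15  14  14  13
   11  11  31  68]
 [ 82  80  74  63  41  22  13   9  10  11  13  11  14  14  13  16  15  14
   14  11  11  24]
 [ 74  65  37  18   9  10   9  10  10   9  14  12  12  13  14  14  14  15
   15  15  13   9]
 [ 35  20   9   9   9  16  33  39  40  40  44  54  45  28  16  12  12  13
   16  15  13  13]
 [ 13  10  10  16  32  47  69  80  81  81  89 107  90  59  41  27  16  11
   13  15  15  15]
 [ 11  11  14  41  85  82  60  51  51  50  55  67  59  55  72  84  49  17
   12  14  16  14]
 [ 14  12  28  77 111  79  33  18  18  16  19  21  19  28  77 135  93  33
   13  14  16  15]
 [ 15  12  49 105 102  52  17   9  12  13  14  12  10  11  49 108  98  48
   17  14  15  15]
 [ 13  12  40  98 110  61  17  11  11  14  12  12  12   
[... 412 characters left out ...]
15  14  15  14  15  13  16  18  24  29  28  25  23  18  16  14  13  14
   14  14  13  12]
 [ 15  14  15  15  14  14  14  14  13  14  15  13  14  12  14  14  14  15
   12  10   8   3]
 [ 15  14  16  15  14  15  13  16  15  15  14  14  14  15  14  14  12   9
    7   8  18  26]
 [ 15  15  15  15  15  15  14  15  16  15  16  14  14  13  13  11   4   7
   26  38  45  47]
 [ 14  15  15  16  14  14  14  15  15  17  14  14  11   7   3   5  24  35
   46  57  69  74]
 [ 15  15  14  16  15  16  16  15  14  14  11   9   4   7  27  39  46  54
   66  73  79  80]]
((356.5784912109375, 227.6125946044922), (7.602378845214844, 12.771904945373535), 91.70084381103516) 44
[486.74892713 106.08051178   9.        ]
```

Emit:
step_arm(linear=[[-18, -36, 5], [-37, -72, 10], [-56, -108, 16], [-75, -144, 22], [-93, -181, 28], [-111, -217, 34], [-130, -253, 40], [-148, -290, 45]], yaw=[0.1, 0.2, 0.3, 0.4, 0.5, 0.6, 0.7, 0.733], gripper=[1, 1, 1, 1, 1, 1, 1, 1])

```text
clock: 2.17
eef_pos: [418.0, -401.2, 211.1]
tool_rot: [3.141, -0.0, -2.03]
force: [1.3, -0.8, 0.3]
width: 85.6
```

```bash
python3 go.py 514 -313.7 195 -116
```

```text
clock 2.17 pos [ 418.  -401.2  211.1] az -116.29 w 85.6 F [ 1.34 -0.81  0.27] | d [-121.   -47.3   16.1] yaw -0.005
```

Emit:
step_arm(linear=[[-30, -12, 4], [-60, -24, 8], [-90, -36, 12], [-121, -47, 16], [-121, -47, 16], [-121, -47, 16]], yaw=[0, 0, 0, 0, 0, 0], gripper=[1, 1, 1, 1, 1, 1])

```text
clock: 2.67
eef_pos: [514.2, -312.0, 194.8]
tool_rot: [3.141, 0.001, -2.02]
force: [0.0, -0.8, 0.2]
width: 85.5
```

```bash
python3 - <<'E'
from fit import *
im=snap('wrist','w2.png')
P=pts(im); m=(abs(P[:,0]-520)<40)&(abs(P[:,1]+313)<35)&(P[:,2]>92)&(P[:,2]<165)
# exclude fingers: z limited
P=P[m]; print(len(P))
r=fitg(P,[515,-313,112,np.radians(154),np.radians(25)]); v=r.x
print(v[:3].round(1),np.degrees(v[3:]).round(1),r.cost)
E
python3 go.py 514 -313.7 118 -116
```

```text
4214
[ 511.8 -313.8  112. ] [152.5  25.8] 2847.3164949013208
clock 2.72 pos [ 512.6 -314.2  195.2] az -115.91 w 85.3 F [ 1.51  0.13 -0.29] | d [-1.1 -1.  77.2] yaw 0.002
```

View pics/w2.png

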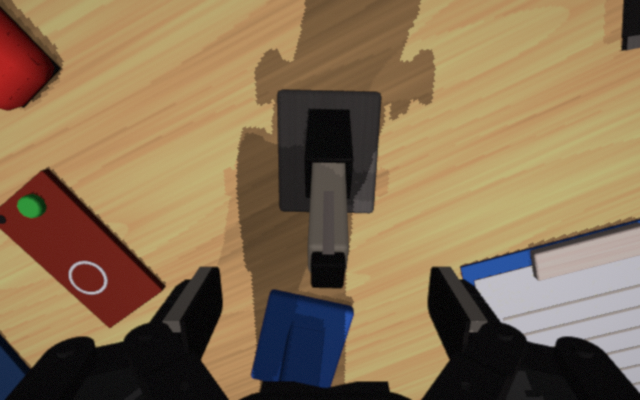

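The view confirms the gauge's y faces line up with the jaws: cap at about (328,270), stand base at about (330,150). I'll go down and grip.

Emit:
step_arm(linear=[[0, 0, 20], [0, 0, 40], [-0.5, 0, 58], [-0.5, 0, 70], [-0.5, 0, 76], [-0.5, 0, 76], [-0.5, 0, 76]], yaw=[0, 0, 0, 0, 0, 0, 0], gripper=[1, 1, 1, 1, 1, 1, 1])

```text
clock: 3.3
eef_pos: [512.4, -315.1, 119.7]
tool_rot: [-3.141, -0.0, -2.026]
force: [0.5, -0.8, 0.2]
width: 85.2
```

```bash
python3 go.py 513 -313.7 118 -116; python3 -c "
from h import *
snap('scene','s3.png');snap('wrist','w3.png')
a=cv2.imread('pics/s3.png')[100:190,215:325];b=cv2.imread('pics/w3.png')
cv2.imwrite('pics/c3.png',np.hstack([cv2.resize(a,(400,327)),cv2.resize(b,(400,327))]))"
```

```text
clock 3.3 pos [ 512.4 -315.1  119.7] az -116.08 w 85.2 F [ 0.46 -0.75  0.19] | d [-1.6  0.1  1.7] yaw -0.001
```

View pics/c3.png

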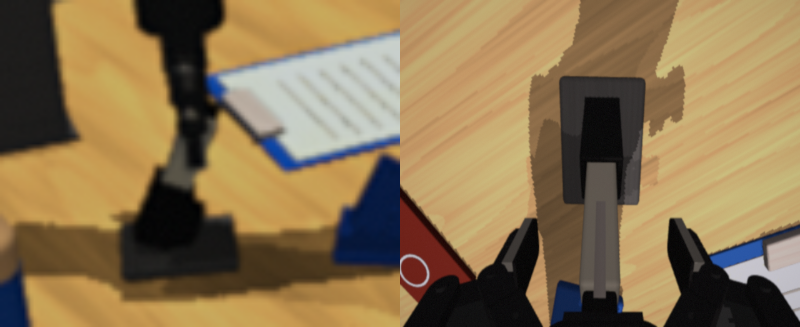

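The gauge sits midway between the fingers, so I'll close.

Emit:
step_arm(linear=[[0, 0, 0], [0, 0, 0], [0, 0, 0], [0, 0, 0], [0, 0, 0], [0, 0, 0], [0, 0, 0], [0, 0, 0]], yaw=[0, 0, 0, 0, 0, 0, 0, 0], gripper=[-1, -1, -1, -1, -1, -1, -1, -1])

```text
clock: 4.07
eef_pos: [512.7, -314.3, 119.4]
tool_rot: [-3.141, 0.0, -2.025]
force: [1.0, 0.5, 0.4]
width: 21.6
```

```bash
python3 go.py 513 -313.7 118 -116
```

```text
clock 4.07 pos [ 512.7 -314.3  119.4] az -116.02 w 21.6 F [0.95 0.46 0.41] | d [-0.6 -0.   1.4] yaw -0.0
```

Emit:
step_arm(linear=[[0, 2, -4], [0, 5, -11], [0, 9, -18], [0, 13, -27], [0, 17, -36], [0, 21, -43], [0, 21, -43], [0, 21, -43]], yaw=[0, 0, 0, 0, 0, 0, 0, 0], gripper=[-1, -1, -1, -1, -1, -1, -1, -1])

```text
clock: 4.73
eef_pos: [493.2, -304.8, 162.9]
tool_rot: [3.141, 0.0, -2.025]
force: [0.5, -0.1, -1.1]
width: 21.2
```

```bash
cat > look.py <<'E'
from h import *
import sys
n=sys.argv[1]
sc=snap('scene','s%s.png'%n);snap('wrist','w%s.png'%n)
s=ctrl.read_state(); u,v=proj(sc,s['eef_pos']-[0,0,40])[0].astype(int)
a=cv2.imread('pics/s%s.png'%n)[max(v-50,0):v+50,max(u-60,0):u+60];b=cv2.imread('pics/w%s.png'%n)
cv2.imwrite('pics/c%s.png'%n,np.hstack([cv2.resize(a,(400,333),interpolation=cv2.INTER_CUBIC),cv2.resize(b,(400,333))]))
E
python3 look.py 4;python3 go.py 513 -313.7 118 -116
```

```text
clock 4.83 pos [ 493.3 -304.7  162.1] az -116.02 w 21.5 F [-0.   0.3 -1.7] | d [ -0.6 -21.7  44.1] yaw -0.0
```

View pics/c4.png

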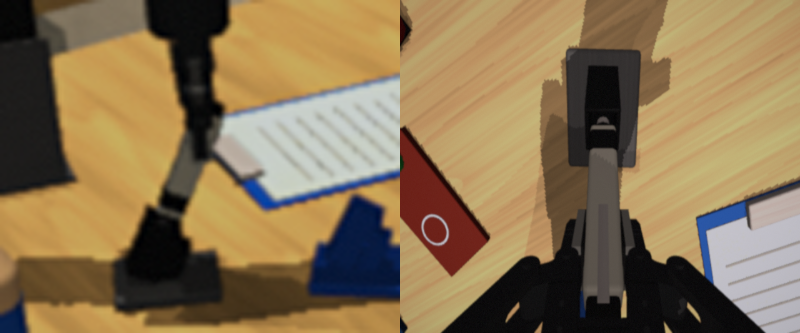

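Emit:
step_arm(linear=[[0, -4, -2], [0, -8, -4], [0, -12, -5], [0, -16, -6], [0, -20, -8], [0, -24, -9], [0, -24, -9]], yaw=[0, 0, 0, 0, 0, 0, 0], gripper=[-1, -1, -1, -1, -1, -1, -1])

```text
clock: 5.42
eef_pos: [512.5, -314.1, 170.0]
tool_rot: [3.133, 0.001, -2.025]
force: [-5.1, 2.6, -1.4]
width: 21.4
```

```bash
python3 look.py 5;python3 go.py 513 -313.7 118 -116
```

```text
clock 5.52 pos [ 512.4 -314.   169.9] az -116.03 w 21.3 F [-5.93  2.84 -1.06] | d [-0.5 -0.8 51.9] yaw -0.0
```

View pics/c5.png

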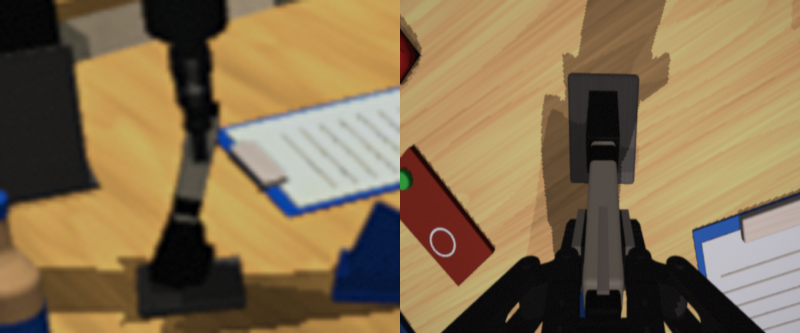

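Emit:
step_arm(linear=[[0, -4, -1], [0, -8, -2], [0, -12, -3], [0, -16, -4], [0, -20, -5], [0, -24, -6], [0, -24, -6]], yaw=[0, 0, 0, 0, 0, 0, 0], gripper=[-1, -1, -1, -1, -1, -1, -1])

```text
clock: 6.1
eef_pos: [534.2, -324.7, 175.6]
tool_rot: [3.133, 0.001, -2.025]
force: [-5.0, 3.0, -0.2]
width: 21.2
```

```bash
cat > ang.py <<'E'
from fit import *
from scipy.spatial.transform import Rotation as R
def ang(cams_=('wrist',),show=True):
    s=ctrl.read_state(); M=R.from_euler('xyz',s['tool_rot']).as_matrix(); o=s['eef_pos']+6*M[:,2]
    for n in cams_:
        I=cams.get_image(n); L=(pts(I)-o)@M   # tool frame about grasp pt
        m=(abs(L[:,0])<9)&(L[:,2]>24)&(L[:,2]<78)&(abs(L[:,1])<70)
        P=L[m]
        # near face toward camera: slices
        for z in range(26,80,8):
            q=P[abs(P[:,2]-z)<4]
            if len(q)>3: print(n,z,len(q),'y med',np.median(q[:,1]).round(1),np.percentile(q[:,1],[10,90]).round(1),'x',q[:,0].mean().round(1))
if __name__=='__main__': ang(('wrist','scene'))
E
python3 look.py 6;python3 go.py 513 -313.7 118 -116; python3 ang.py
```

```text
clock 6.2 pos [ 534.1 -324.6  175.6] az -116.02 w 21.7 F [-4.58  1.54 -1.36] | d [-0.5 23.2 57.8] yaw -0.0
wrist 26 222 y med -8.0 [-8.4 -7.6] x -0.0
wrist 34 281 y med -8.3 [-8.7 -7.9] x 0.0
wrist 42 237 y med -8.5 [-8.9 -8.1] x -0.0
wrist 50 212 y med -8.8 [-9.2 -8.4] x 0.2
wrist 58 197 y med -9.3 [-9.6 -8.8] x -0.1
wrist 66 168 y med -9.5 [-9.8 -9.2] x -0.1
wrist 74 122 y med -9.7 [-9.9 -9.3] x 0.2
scene 26 4 y med -3.4 [-6.9 -1.8] x -7.1
scene 34 5 y med 0.7 [-4.   9.4] x -6.6
scene 42 8 y med -1.9 [-7.4  5.9] x -7.4
scene 58 4 y med 6.0 [-6.5 12.3] x -5.1
scene 66 5 y med -5.6 [-12.   11.7] x -7.3
scene 74 5 y med 6.2 [-8.9 11.3] x -6.5
```

View pics/c6.png

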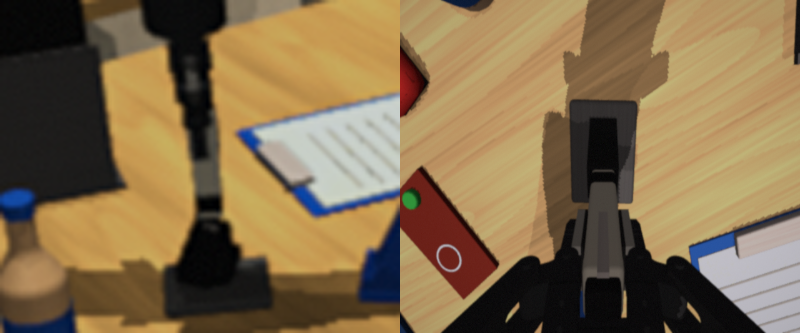

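Emit:
step_arm(linear=[[0, -3, -1], [0, -3, -1], [0, -2, -3], [0, -1, -15], [0, -1, -30], [0, -1, -45], [0, -1, -45], [0, -1, -45]], yaw=[0, 0, 0, 0, 0, 0, 0, 0], gripper=[-1, -1, -1, -1, -1, -1, -1, -1])

```text
clock: 6.97
eef_pos: [539.2, -327.4, 224.1]
tool_rot: [-3.137, -0.0, -2.025]
force: [-0.1, 0.2, -1.8]
width: 21.3
```

```bash
sed -i 's/<9)&/<14)\&/; s/<78)/<115)/; s/range(26,80,8)/range(26,112,8)/' ang.py
cat >> ang.py <<'E'
    s=ctrl.read_state(); M=R.from_euler('xyz',s['tool_rot']).as_matrix(); o=s['eef_pos']+6*M[:,2]
    I=cams.get_image('wrist'); L=(pts(I)-o)@M
    for x in range(-12,13,2):
        q=L[(abs(L[:,0]-x)<1)&(abs(L[:,2]-50)<15)&(abs(L[:,1])<40)]
        if len(q): print('x',x,len(q),np.median(q[:,1]).round(1))
E
python3 look.py 7;python3 go.py 513 -313.7 118 -116; python3 ang.py
```

```text
clock 7.07 pos [ 537.8 -326.5  222.1] az -116.02 w 21.5 F [-0.48  0.45 -1.88] | d [ -0.6  28.  104.1] yaw -0.0  File "ang.py", line 14
    s=ctrl.read_state(); M=R.from_euler('xyz',s['tool_rot']).as_matrix(); o=s['eef_pos']+6*M[:,2]
IndentationError: unexpected indent
```

View pics/c7.png

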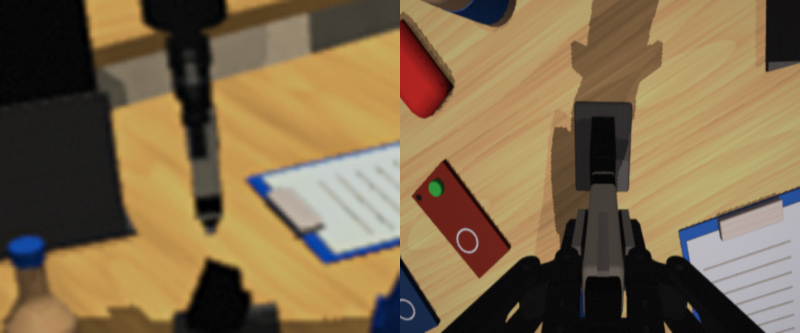

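View pics/w7.png

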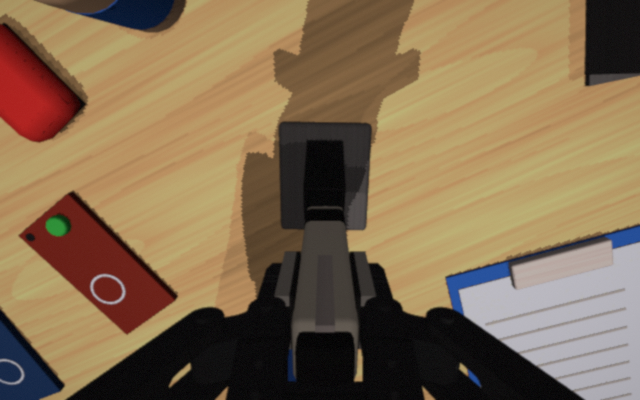

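The gauge is out of the stand and close to upright: nose at about (325,212) in the wrist view, free of the socket in the scene crop. I'll measure its tilt and the tip offset.

```bash
sed -i '/^if __name__/d' ang.py; echo "ang(('wrist','scene'))" >> ang.py; python3 ang.py
```

```text
wrist 26 262 y med -7.3 [-7.7 -6.6] x 0.6
wrist 34 314 y med -7.4 [-7.8 -6.6] x 0.8
wrist 42 264 y med -7.5 [-7.8 -6.8] x 0.6
wrist 50 242 y med -7.5 [-7.9 -6.9] x 0.8
wrist 58 233 y med -7.8 [-8.2 -7. ] x 0.6
wrist 66 196 y med -7.9 [-8.3 -7.3] x 0.7
wrist 74 139 y med -8.0 [-8.2 -7.4] x 0.6
wrist 98 6 y med -1.0 [-1.1 -0.9] x 0.7
scene 26 12 y med 5.3 [-2.2 13.1] x -9.3
scene 34 19 y med 3.5 [-5.9 13.1] x -9.7
scene 42 17 y med 2.9 [-7.9 11.7] x -10.4
scene 50 20 y med 1.8 [-7.2 11.3] x -9.6
scene 58 10 y med 3.9 [-5.7 13.2] x -11.3
scene 66 14 y med 3.2 [-8.  12.8] x -10.7
scene 74 15 y med 2.8 [-8.6 11.9] x -9.5
scene 82 14 y med 2.0 [-6.3 10.3] x -8.5
scene 90 7 y med 1.2 [-2.   9.1] x -7.4
scene 98 7 y med 3.7 [-0.7  6.9] x -4.3
x -10 50 -6.3
x -8 84 -7.4
x -6 90 -7.7
x -4 85 -7.6
x -2 93 -7.7
x 0 93 -7.7
x 2 76 -7.6
x 4 89 -7.7
x 6 87 -7.7
x 8 86 -7.6
x 10 83 -7.2
x 12 24 -5.4
```

```bash
python3 go.py 490.2 104.4 175 -116; python3 -c "
from h import *
print(ctrl.read_state()['qpos'].round(2) if hasattr(ctrl.read_state()['qpos'],'round') else ctrl.read_state()['qpos'])"
```

```text
clock 7.22 pos [ 537.4 -326.3  221.5] az -116.02 w 21.3 F [ 0.36 -0.16 -1.54] | d [-366.3  231.3   46.8] yaw -0.0
[ 0.35  0.65  0.26  1.62 -0.2   0.9  -1.35]
```

Emit:
step_arm(linear=[[-12, 8, 0], [-37, 23, 0], [-62, 39, 0], [-87, 55, 0], [-112, 71, 0], [-137, 87, 0], [-162, 102, 0], [-187, 118, 0]], yaw=[0, 0, 0, 0, 0, 0, 0, 0], gripper=[-1, -1, -1, -1, -1, -1, -1, -1])

```text
clock: 7.88
eef_pos: [513.4, -105.4, 222.0]
tool_rot: [3.141, -0.0, -2.025]
force: [0.7, -0.6, -0.9]
width: 21.3
```

Emit:
step_arm(linear=[[-25, 16, 0], [-50, 32, 0], [-75, 47, 0], [-100, 63, 0], [-125, 79, 0], [-150, 95, 0], [-170, 107, 0], [-178, 112, 0]], yaw=[0, 0, 0, 0, 0, 0, 0, 0], gripper=[-1, -1, -1, -1, -1, -1, -1, -1])

```text
clock: 8.55
eef_pos: [490.4, 106.7, 221.8]
tool_rot: [3.14, 0.001, -2.02]
force: [0.6, 0.5, -1.1]
width: 21.0
```

```bash
python3 go.py 490.2 104.4 175 -116; python3 -c "
from h import *
print(np.round(ctrl.read_state()['qpos'],2))";python3 look.py 8; python3 ang.py
```

```text
clock 8.55 pos [490.4 106.7 221.8] az -115.72 w 21.0 F [ 0.62  0.55 -1.12] | d [ 2.2 -0.9 46.8] yaw 0.005
[-0.46  0.48  0.28  1.97 -0.2   0.72 -2.08]
wrist 26 260 y med -7.3 [-7.6 -6.6] x 0.8
wrist 34 318 y med -7.4 [-7.8 -6.7] x 0.6
wrist 42 269 y med -7.5 [-7.9 -6.8] x 0.9
wrist 50 246 y med -7.6 [-7.9 -7. ] x 0.8
wrist 58 235 y med -7.8 [-8.2 -6.9] x 0.6
wrist 66 190 y med -8.0 [-8.3 -7.1] x 0.8
wrist 74 160 y med -7.9 [-8.2 -7.5] x 0.6
wrist 82 6 y med -7.7 [-7.7 -6.7] x 0.0
scene 26 26 y med -0.0 [-10.5  10.3] x -7.0
scene 34 31 y med -3.0 [-11.    9.2] x -8.0
scene 42 27 y med -0.7 [-10.7   9.2] x -8.4
scene 50 33 y med -0.3 [-11.   11.1] x -8.0
scene 58 30 y med -3.0 [-12.1   9.9] x -7.0
scene 66 32 y med -1.6 [-12.   10.9] x -6.6
scene 74 29 y med -2.3 [-11.7  10.1] x -7.9
scene 82 14 y med 0.5 [-6.8  7.6] x -7.6
scene 90 11 y med -1.8 [-6.8  4.4] x -4.4
scene 98 10 y med -1.2 [-4.8  2. ] x -2.9
x -10 44 -6.2
x -8 87 -7.4
x -6 90 -7.7
x -4 85 -7.8
x -2 95 -7.8
x 0 95 -7.6
x 2 75 -7.6
x 4 91 -7.7
x 6 85 -7.7
x 8 86 -7.7
x 10 81 -7.2
x 12 28 -5.6
```

View pics/c8.png

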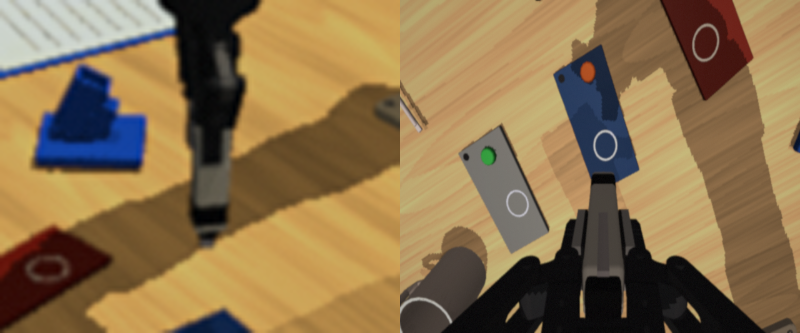

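View pics/w8.png

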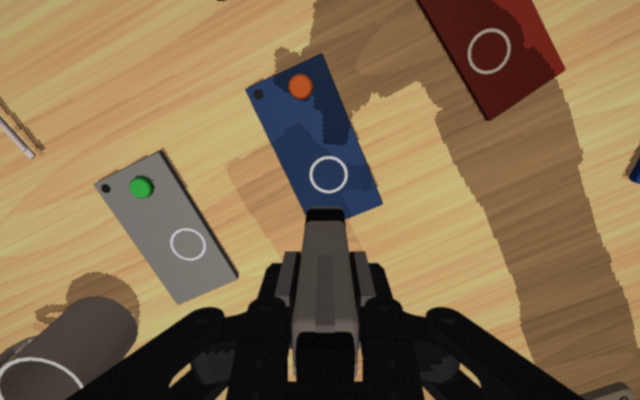

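```bash
cat > rw.py <<'E'
from fit import *
from scipy.spatial.transform import Rotation as R
def ringpx(I,c,r):
    u0,v0=c; f=I['frame'].astype(int); b=f[:,:,0]
    m=np.zeros(b.shape,bool); m[v0-r:v0+r+1,u0-r:u0+r+1]=True
    w=m&(f.min(2)>110); v,u=np.nonzero(w)
    K=I['intrinsics'];T=I['cam_to_world']
    d=np.c_[(u-K[0,2])/K[0,0],(v-K[1,2])/K[1,1],np.ones(len(u))]@T[:3,:3].T
    X=(T[:3,3]+d*((9-T[2,3])/d[:,2])[:,None])[:,:2]
    rs=least_squares(lambda p:np.hypot(*(X-p).T)-16.75,X.mean(0),loss='soft_l1',f_scale=1)
    return rs.x,np.hypot(*(X-rs.x).T).mean(),len(u)
if __name__=='__main__':
    s=ctrl.read_state();I=cams.get_image('wrist')
    print(ringpx(I,(328,174),24))
    P=pts(I);print('plane z near ring',)
    m=np.zeros(I['depth'].shape,bool);m[165:182,320:336]=1
    print(np.median(pts(I,m),0))
    print(s['eef_pos'],ctrl.read_state()['eef_pos'])
    # stub: scene silhouettes in image rows
    sc=cams.get_image('scene');M=R.from_euler('xyz',s['tool_rot']).as_matrix();o=s['eef_pos']+6*M[:,2]
    for off in (0,5):
        for z in (30,50,70,85,98): print(off,z,proj(sc,o+M@[0,off,z])[0].round(1))
    u,v=proj(sc,o+M@[0,0,65])[0].astype(int)
    c=sc['frame'][v-30:v+40,u-40:u+40,::-1]; print(u,v)
    cv2.imwrite('pics/z8.png',cv2.resize(c,(640,560),interpolation=cv2.INTER_NEAREST))
E
python3 rw.py
```

```text
(array([483.22846879, 106.09321121]), np.float64(16.772216791475426), 363)
plane z near ring
[486.26838371  98.69484093  10.63077547]
[491.38591323 100.29220884 222.2329885 ] [491.43868253 100.18515731 222.31494071]
0 30 [355.4 171.9]
0 50 [355.2 178.6]
0 70 [355.1 185.1]
0 85 [354.9 190. ]
0 98 [354.8 194.1]
5 30 [357.4 171.7]
5 50 [357.2 178.4]
5 70 [357.  184.9]
5 85 [356.8 189.8]
5 98 [356.7 193.9]
355 183
```

View pics/z8.png

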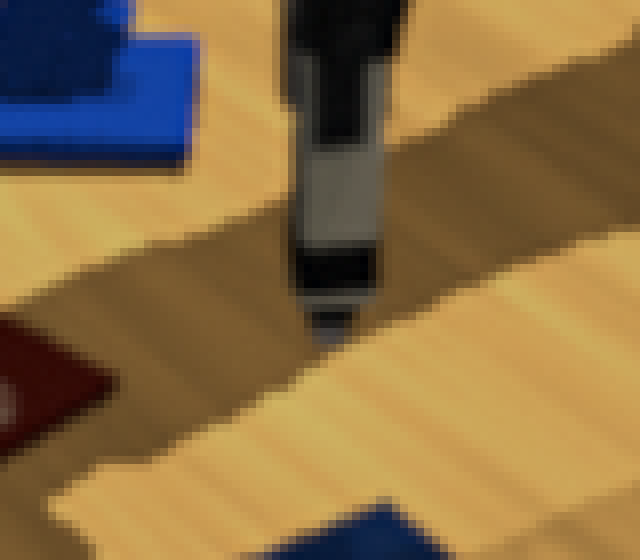

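```bash
python3 go.py 488.8 104.6 132 -116
```

```text
clock 8.9 pos [491.4 100.3 222.4] az -116.21 w 21.2 F [ 0.52 -0.8  -1.11] | d [-2.8  4.3 90.3] yaw -0.004
```

Emit:
step_arm(linear=[[-1, 2, 12], [-2.8, 4.3, 27], [-2.8, 4.3, 45], [-2.8, 4.3, 63], [-2.8, 4.3, 78], [-2.8, 4.3, 88], [-2.8, 4.3, 88], [-2.8, 4.3, 88]], yaw=[0, 0, 0, 0, 0, 0, 0, 0], gripper=[-1, -1, -1, -1, -1, -1, -1, -1])

```text
clock: 9.57
eef_pos: [488.7, 105.9, 134.2]
tool_rot: [3.141, -0.001, -2.026]
force: [0.3, 0.5, -0.0]
width: 21.5
```

```bash
python3 go.py 488.8 104.6 132 -116; python3 - <<'E'
from h import *
I=cams.get_image('scene');W=cams.get_image('wrist')
u,v=proj(I,[486,106.5,9])[0].astype(int);print(u,v)
a=I['frame'][v-40:v+20,u-40:u+40,::-1];b=W['frame'][100:280,220:420,::-1]
cv2.imwrite('pics/c9.png',np.hstack([cv2.resize(a,(480,360),interpolation=cv2.INTER_CUBIC),cv2.resize(b,(320,360))]))
s=ctrl.read_state()
for z in (98,102): print(z,proj(I,np.array(s['eef_pos'])-[4*.9-.2,-4*.44,6+z]))
E
```

```text
clock 9.57 pos [488.7 105.9 134.2] az -116.11 w 21.5 F [ 0.26  0.51 -0.02] | d [ 1.1 -0.7  2.2] yaw -0.002
356 227
98 [[357.52888448 221.46142784]]
102 [[357.49019104 222.63381496]]
```

View pics/c9.png

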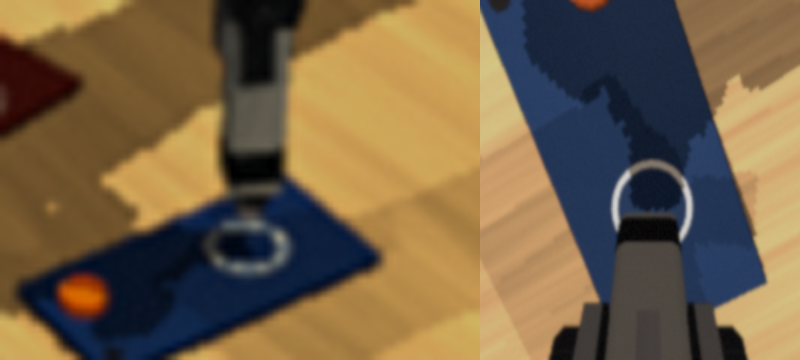

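Emit:
step_arm(linear=[[0, 0, 4], [0, 0, 8], [0, 0, 12], [0, 0, 13], [0, 0, 13], [0, 0, 13]], yaw=[0, 0, 0, 0, 0, 0], gripper=[-1, -1, -1, -1, -1, -1])

```text
clock: 10.17
eef_pos: [488.5, 106.8, 121.2]
tool_rot: [3.141, -0.0, -2.025]
force: [0.3, -0.1, -1.1]
width: 21.6
```

```bash
cat > v.py <<'E'
from h import *
import sys
F=[]
I=cams.get_image('scene');F.append(ctrl.read_state()['force']);W=cams.get_image('wrist');F.append(ctrl.read_state()['force'])
for i in range(3): cams.get_image('wrist');F.append(ctrl.read_state()['force'])
s=ctrl.read_state();print(s['clock'],np.round(s['eef_pos'],1),np.round(s['tool_rot'],3),'Fmean',np.mean(F,0).round(2),'sd',np.std(F,0).round(2))
u,v=proj(I,[486,106.5,9])[0].astype(int)
a=I['frame'][v-40:v+20,u-40:u+40,::-1];b=W['frame'][100:280,220:420,::-1]
cv2.imwrite('pics/v%s.png'%sys.argv[1],np.hstack([cv2.resize(a,(480,360),interpolation=cv2.INTER_CUBIC),cv2.resize(b,(320,360))]))
E
python3 v.py 1
```

```text
10.4167 [488.6 106.8 121.4] [-3.141  0.    -2.025] Fmean [-0.26 -0.15 -1.31] sd [0.17 0.58 0.37]
```

View pics/v1.png

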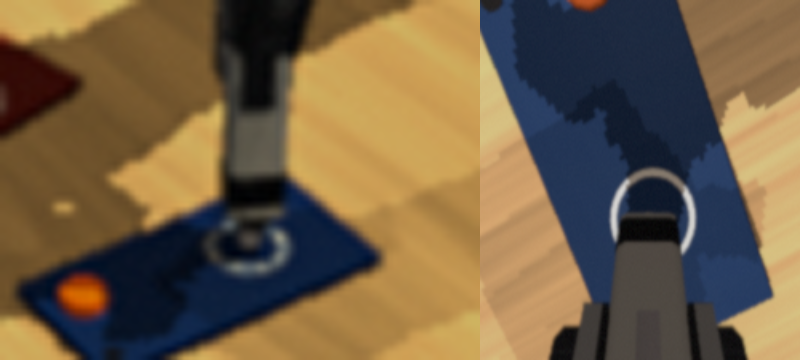

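Emit:
step_arm(linear=[[1, -0.5, 0], [2, -1, 0], [2, -1, 2], [2, -1, 3], [2, -1, 4], [2, -1, 4], [2, -1, 4]], yaw=[0, 0, 0, 0, 0, 0, 0], gripper=[-1, -1, -1, -1, -1, -1, -1])

```text
clock: 11.0
eef_pos: [488.5, 104.5, 117.2]
tool_rot: [3.141, -0.0, -2.025]
force: [-0.4, 0.0, -1.0]
width: 21.2
```

```bash
python3 v.py 2
```

```text
11.25 [488.6 104.6 117.3] [-3.142  0.    -2.025] Fmean [-0.01 -0.09 -0.94] sd [0.32 0.58 0.55]
```

Emit:
step_arm(linear=[[0, 0, 0.5], [0, 0, 1], [0, 0, 1.5], [0, 0, 2], [0, 0, 2], [0, 0, 2]], yaw=[0, 0, 0, 0, 0, 0], gripper=[-1, -1, -1, -1, -1, -1])

```text
clock: 11.75
eef_pos: [488.5, 104.5, 115.3]
tool_rot: [3.142, -0.0, -2.025]
force: [0.4, -0.6, -1.6]
width: 21.4
```

```bash
python3 v.py 3
```

```text
12.0 [488.6 104.5 115.4] [-3.141  0.    -2.025] Fmean [-0.17  0.24 -1.68] sd [0.49 0.12 0.35]
```

View pics/v3.png

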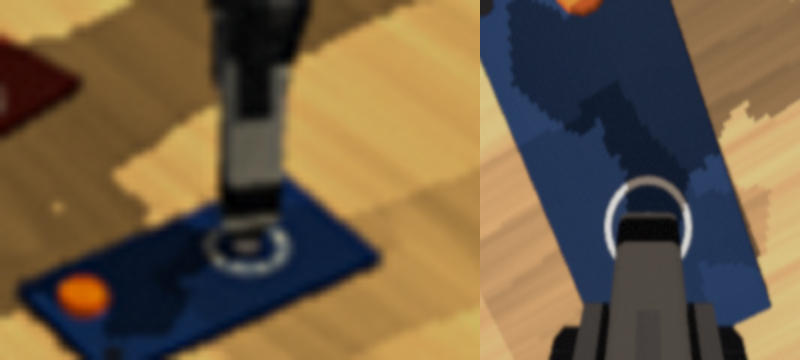

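Emit:
step_arm(linear=[[0, 0, 0.5], [0, 0, 1], [0, 0, 1], [0, 0, 1]], yaw=[0, 0, 0, 0], gripper=[-1, -1, -1, -1])

```text
clock: 12.33
eef_pos: [488.7, 104.5, 114.4]
tool_rot: [-3.141, 0.0, -2.025]
force: [-0.2, -0.6, 0.3]
width: 21.6
```

```bash
python3 v.py 4
```

```text
12.5833 [488.6 104.5 114.4] [-3.141  0.    -2.025] Fmean [-0.17 -0.4   0.46] sd [0.59 0.32 0.55]
```

Emit:
step_arm(linear=[[0, 0, 0.5], [0, 0, 1], [0, 0, 1], [0, 0, 1]], yaw=[0, 0, 0, 0], gripper=[-1, -1, -1, -1])

```text
clock: 12.92
eef_pos: [488.7, 104.5, 113.3]
tool_rot: [-3.141, 0.0, -2.025]
force: [-0.2, 0.5, 2.3]
width: 21.2
```

```bash
python3 v.py 5
```

```text
13.1667 [488.6 104.5 113.4] [-3.141  0.    -2.025] Fmean [ 0.16 -0.    1.24] sd [0.7  0.28 0.31]
```

Emit:
step_arm(linear=[[0, 0, 0.5], [0, 0, 1], [0, 0, 1.5], [0, 0, 2], [0, 0, 2], [0, 0, 2], [0, 0, 2], [0, 0, 2]], yaw=[0, 0, 0, 0, 0, 0, 0, 0], gripper=[-1, -1, -1, -1, -1, -1, -1, -1])

```text
clock: 13.83
eef_pos: [488.7, 104.5, 111.4]
tool_rot: [-3.141, 0.0, -2.025]
force: [-0.2, -0.4, 2.0]
width: 21.5
```

```bash
python3 v.py 6; python3 v.py 6; python3 ang.py | grep 'wrist [2-7]'; python3 - <<'E'
from rw import *
I=cams.get_image('wrist'); print(ringpx(I,(324,205),26)); cv2.imwrite('pics/w9.png',I['frame'][:,:,::-1])
E
```

```text
14.0833 [488.7 104.5 111.4] [-3.141  0.    -2.025] Fmean [ 0.14 -0.15  2.22] sd [0.48 0.33 0.47]
14.3333 [488.6 104.5 111.3] [-3.141  0.    -2.025] Fmean [0.46 0.17 2.53] sd [0.2  0.37 0.54]
wrist 26 270 y med -7.4 [-7.8 -6.6] x 0.6
wrist 34 306 y med -7.4 [-7.8 -6.7] x 0.8
wrist 42 273 y med -7.4 [-7.8 -6.8] x 1.0
wrist 50 236 y med -7.6 [-7.9 -6.9] x 0.8
wrist 58 241 y med -7.8 [-8.2 -7.1] x 0.6
wrist 66 192 y med -8.0 [-8.3 -7.3] x 0.7
wrist 74 164 y med -8.0 [-8.3 -7.4] x 0.8
(array([483.29170403, 106.35026322]), np.float64(16.74007044396236), 298)
```

View pics/v6.png

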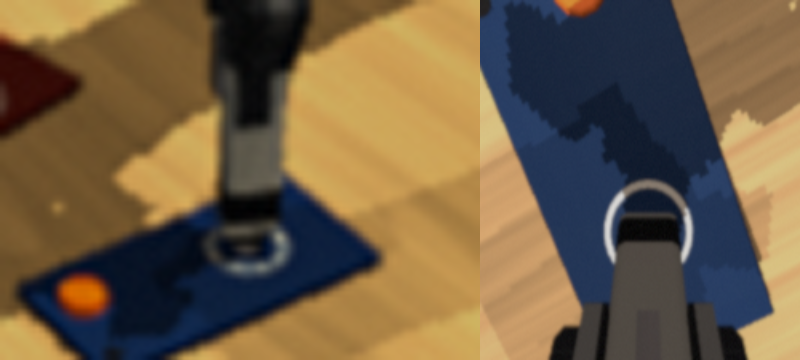

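```bash
python3 -c "
from h import *
print(ctrl.finish_job())"; cp pics/v6.png pics/final.png
```

```text
the job is handed in; nothing more can be done
None
```

I handed the job in with the gauge held upright on the dark blue plate, the one with the orange magnet. Its tip is inside the white ring, pressing lightly. No verdict came back.

I gripped the gauge across its bare faces and drew it out along its axis until about 12 mm was left in the socket. I then used the socket rim to turn it upright in the grip and lifted it clear. After carrying it to the blue plate, I lowered it in small steps while watching the force.

Last checks, about 14 s into the 38 s limit:

| Check | Measured | Allowed |
|---|---|---|
| Tilt | about 1° in the lean direction (not measured the other way) | under 8° |
| Tip to ring centre | about 1 mm (wrist camera), 1–2 mm (scene camera) | 9.5 mm |
| Pressing force | about 3.7 N | 1–8 N |
| Sleeve pushed in | about 3.5 mm | 1–6.4 mm |

The force is the wrist reading minus the gauge's weight, with noise of about 0.5 N. The sleeve depth is worked out from that force and from the distance lowered after contact.

- **Disagreements:** The cameras put the ring up to 3.5 mm apart. The scene camera's depth points also put the gauge axis up to 5 mm from the wrist camera's value. I trusted the wrist camera because its value agreed with the scene picture and it sees both tip and ring.
- **Not measured:** I did not re-measure the other plates, the magnets or the loose things. The gauge stayed well above them on the way, and nothing looked shifted in the pictures I viewed.

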